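Clear the clip shelf and hold the spring clip half open

ROBOT

A 6-joint arm with a two-finger parallel gripper is mounted at the origin on the work surface. World frame = base frame: x ahead of the robot, y to its left, z up, the work surface at z = 0. Lengths are in m, angles in rad, forces in N, time in s.
With the tool pointing down it reaches from about 0.425 to 0.95 m from the base axis. Payload 3.5 kg.
Tool frame: the origin (TCP) lies at the very end of the fingers, on their centre line; the grasp point (between the pads) lies 19 mm behind it; x points along the fingers, z is the direction in which the jaws open and shut, and the axes are right-handed (so a half turn about x gives the same grasp; the last joint's range is limited). The gripper opens to 85 mm and grips with 20 to 120 N. Pads are 22 mm wide; open, the fingers measure 114 mm over their backs; the gripper's body (76 mm by 85 mm) begins 54 mm behind the grasp point. The pads swing forward as they close: fully open they stand 13 mm farther back than shut.
Start: joints at [1.151, 0.286, 1.577, -0, 1.279, -0.15], TCP at [0.18, 0.651, 0.195] pointing down, gripper open.
Joint ranges: [-2.77, 2.77], [-0.9, 2.22], [0.21, 2.48], [-1.53, 4.67], [0.24, 2.81], [-2.84, 2.84]. Speed limits (rad/s): [2.79, 2.79, 3.14, 3.14, 3.14, 3.14].

INTERFACE

Orientations are given as a unit quaternion [x, y, z, w].
In Python, from plant import ctrl, cams gives the robot as it stands.
- The arm moves only by the tool play_rows, never from a script. Its argument "rows" is a list of rows, each a list of 3 entries, a list of its own where there are three numbers: the opening in per cent of the stroke, from 0 (shut) to 100 (fully open), then the shift along the tool's x, y, z in units of 0.3 m (1.0 is 0.3 m), then the turn, a rotation vector about the tool's x, y, z in units of pi/2 rad (1.0 is pi/2 rad). A call has 1 to 10 rows; each row is the pose to reach, as a shift and turn from the pose commanded when the call began, along the tool's axes at that moment; what a row does not reach only later rows make up. A row lasts 1/12 s, in which the tool goes at most 41.7 mm and 7.16 degrees, less where a joint would pass 70% of its speed; a pose out of reach is approached as far as the arm can. A call with a number of a shift or a turn outside -1 to 1 is refused whole. A call with a gripper value outside its range is refused whole. The fingers move at their own pace and stop on an object; "force" is the grip in N (left out, the last holds). Time passes only in rows, so rows that repeat a pose let the fingers close. It gives the time, the measured TCP pose, the force and the opening at its end, in the units of the state.
- ctrl.get_state(): the state, without advancing time (a new reading comes with each control period).
- cams.read_camera(name): name is "scene" or "top" or "wrist"; returns a dict with "color" (384x512x3 uint8, red, green, blue), "fx", "fy", "cx", "cy" (pixels), "k1" (the pictures are not rectified: a ray, as slopes to the right and down, at radius r is drawn at 1 + k1 r^2 times it, then the intrinsics apply), "view" (4x4, takes a point from world to camera coordinates). Camera axes: x right, y down, z forward; pixel columns grow to the right and rows downward; lengths in m; the calibration is good to about 2 mm. A picture is of the moment at which its call begins. There is no depth.
- ctrl.sign_off(): hands the job in, once; it reports no verdict.
The state is a dict: "time": time; "qpos": joint angles; "dq": joint speeds; "joint_efforts": joint torques, N m; "eef_pos": TCP position; "tcp_rot": TCP orientation; "contact_force": force on the tool from outside, world axes, zero at the start; "wrist_torque": the same for the moment, N m; "opening": opening from 0.0 (shut) to 1.0 (fully open).
Only numpy, scipy, OpenCV 4.12 (cv2) and the standard library are available. Lean on these libraries where they do the work, as an engineer would, in place of code of your own. Each camera call takes 0.05 s, during which the arm holds its last target. There are 200 camera calls.

TASK

I want to clip the hay rack back onto the rail: use the wooden scraper, not the fingers, to push all five wood chips off the raised shelf into the tray at its end, then stand the scraper back upright on its cork block and let go of it. Then press the thumb pad of the wider, empty spring clip half-way down with the fingertips, never right to its stop, and finish while still holding it there. Leave the comb's clip and everything else as they are.

Things in the scene. Friction and masses are not known exactly. Their poses are not given: they have to be found in the camera images.
- shelf: Fixed raised shelf, 250 mm along y; origin on the table under its middle, z up, yaw within 0.2 rad. Grey floor 45 mm above the table: a channel from x -57 to +55 mm, open at both y ends (+-125 mm). Near edge (-x): white lip 8 mm thick, top at 55 mm. Far edge: aluminium rail 38 mm wide, top at 57 mm. Jar and tin stand behind the rail's ends, near shelf x 175, y +-175 mm.
- tray: Fixed grey open catch tray 130 (x) x 150 (y) x 32 mm high, wall 4 mm, turned like the shelf, at its +y or -y end, edge tucked 12 mm under the shelf floor: what is pushed off that end drops in. Origin centre of its underside, 188 mm from the shelf's middle.
- rest: Fixed cork block 130 (x) x 150 (y) x 20 mm high at the shelf's other end (the one without the tray), tucked 12 mm under it; the scraper starts on it. Origin centre of its underside, 188 mm from the shelf's middle.
- scraper: Loose wooden scraper, 0.1 to 0.21 kg: blade block 98 (its x) x 26 (y) x 28 mm high; standing on its middle a grip 36 (x) x 24 mm (y), from 28 to 76 mm height. Stands upright on its blade; origin centre of its underside, z up. Starts within 17 mm of the cork block's middle, its x within 0.4 rad of the shelf's x.
- wide_clip: Fixed steel spring clip behind the rail, the WIDER of two (clip and thumb pad 44 mm wide, jaw empty), 45 to 75 mm from the shelf's middle along y, on either side. Origin on the table at shelf x = 0 (not at the clip), axes as the shelf's; the lever's hinge runs along y at x = 110, z = 75 mm; jaw toward -x, on the rail.
- wide_lever (a joint): Angle of the wide clip's sprung lever: 0 = jaw shut, 0.6 rad = pad right down on its stop; half-way is 0.3. Springs back when let go. At the pad it takes about 3 N to start, 8 N at half-way, 13 N at the stop.
- wide_lever_pad (a point): Middle of the upper face of the wide clip's thumb pad (36 along x, 44 mm along y), about 84 mm beyond the hinge (+x). At rest the pad slopes up away from the hinge at 0.3 rad, this point about 104 mm above the table. Pressed, it turns about the hinge: about 25 mm lower and level at half-way, 50 mm lower at the stop.
- comb_clip: Fixed steel spring clip of the same build, the NARROWER of the two (28 mm wide, thumb pad 18 mm wide), with a steel comb 62 mm long in its jaw; on the other half of the rail. Origin on the table at shelf x = 0, with the shelf's axes.
- comb_lever (a joint): Angle of the narrow comb clip's sprung lever, 0 = shut; to be left alone.
- chip1: Loose pale wood chip, flat block 26 x 20 x 9 mm, 12 g, one of five alike that start lying flat and apart on the laminate shelf's floor, centres within 58 mm of its middle along shelf y; origin centre of its underside.
- chip2: Loose pale wood chip, flat block 26 x 20 x 9 mm, 12 g, one of five alike that start lying flat and apart on the laminate shelf's floor, centres within 58 mm of its middle along shelf y; origin centre of its underside.
- chip3: Loose pale wood chip, flat block 26 x 20 x 9 mm, 12 g, one of five alike that start lying flat and apart on the laminate shelf's floor, centres within 58 mm of its middle along shelf y; origin centre of its underside.
- chip4: Loose pale wood chip, flat block 26 x 20 x 9 mm, 12 g, one of five alike that start lying flat and apart on the laminate shelf's floor, centres within 58 mm of its middle along shelf y; origin centre of its underside.
- chip5: Loose pale wood chip, flat block 26 x 20 x 9 mm, 12 g, one of five alike that start lying flat and apart on the laminate shelf's floor, centres within 58 mm of its middle along shelf y; origin centre of its underside.
- jar: Glass treat jar with steel lid, 56 mm across, 85 mm tall; bystander behind one end of the rail. Origin centre of its underside.
- tin: Round aluminium tin, 48 mm across, 40 mm tall; bystander behind the other end of the rail. Origin centre of its underside.
- bowl: Terracotta bowl, 140 mm across, 50 mm tall; bystander at the left. Origin centre of its underside.
- ball: Wicker ball, about 70 mm across; bystander beyond the shelf. Origin at its underside as built.
- scoop: Green plastic scoop, 80 x 60 x 35 mm cup with a 90 mm handle; bystander beyond the shelf. Origin centre of the cup's underside.
- hay_rack: White plastic hay rack, 100 x 200 x 150 mm; bystander at the right. Origin centre of its underside.

How it is judged:
On the way, in this order (a step that is already met when the one before it is completed fails the run):
1. all five chips lie in the tray (x of chip1 in the frame of tray between -0.065 and 0.065 m and y of chip1 in the frame of tray between -0.075 and 0.075 m and z of each of chip1, chip2, chip3, chip4, chip5 in the frame of tray below 0.032 m and x of chip2 in the frame of tray between -0.065 and 0.065 m and y of chip2 in the frame of tray between -0.075 and 0.075 m and x of chip3 in the frame of tray between -0.065 and 0.065 m and y of chip3 in the frame of tray between -0.075 and 0.075 m and x of chip4 in the frame of tray between -0.065 and 0.065 m and y of chip4 in the frame of tray between -0.075 and 0.075 m and x of chip5 in the frame of tray between -0.065 and 0.065 m and y of chip5 in the frame of tray between -0.075 and 0.075 m), for 0.2 s.
2. the scraper stands upright on the cork block, let go (horizontal distance between scraper and rest below 0.07 m and z of scraper in the frame of rest between 0.014 and 0.027 m and angle between scraper's own z axis and vertical below 0.15 rad and contact force between the fingers and scraper below 0.1 N), for 0.2 s.
3. the wide clip's lever is held about half-way by the fingers (value of joint wide_lever between 0.2 and 0.4 rad and contact force between the fingers and wide_clip above 2 N), for 0.5 s.
At the end, for the whole second after the job is handed in: All five chips in the tray; the scraper upright (within 0.15 rad) on the cork block, within 70 mm of its middle, not touched by the fingers; the wide clip's lever held still by the fingers (over 2 N) between 0.2 and 0.4 rad of its 0.6 rad travel; the comb clip shut (all of step 1 and all of step 2 and all of step 3 and velocity of joint wide_lever between -0.1 and 0.1 rad/s and value of joint comb_lever below 0.08 rad); the arm keeps its last pose, push and grip.
It fails at once if the fingers push or pick a chip (contact force between the fingers and chip1 above 1 N or contact force between the fingers and chip2 above 1 N or contact force between the fingers and chip3 above 1 N or contact force between the fingers and chip4 above 1 N or contact force between the fingers and chip5 above 1 N).
It fails at once if the wide clip's lever is pressed to its stop (value of joint wide_lever above 0.54 rad).
It fails at once if the comb's clip is opened (value of joint comb_lever above 0.1 rad).
It fails at once if a bystander is displaced by more than 40 mm (distance of any of jar, tin, bowl, ball, scoop, hay_rack from where it was at the start of the episode above 0.04 m).
It also fails if it takes over 58 s, if anything falls off the work surface, if the arm or the gripper's body presses on something with over 40 N, if the wrist force passes 120 N, or if a joint passes its speed limit or range.

## Working session

There is one attempt and no reset: what is moved stays moved. The work goes in short steps, Python scripts to look and compute and a tool call to move; the robot and the scene stay as the last step left them, time stands still between calls to the robot, and variables do not carry over. Pictures are saved under pics/ and viewed, about 8 in all and at most 12, crops included, and the job is handed in when it is done.

Besides the shell and the picture viewer there is one more tool, called by a JSON object that holds its "name" and its "arguments", one argument or row to a line. play_rows: Moves the arm, as the interface text tells. Shifts and turns lie within -1 to 1; 1 stands for 0.3 m of shift or pi/2 rad of turn. Its arguments: {"type":"object","properties":{"rows":{"type":"array"},"force":{"type":"number"}},"required":["rows"]}

```bash
ls; mkdir -p pics
cat > h.py <<'E'
import numpy as np, cv2
from plant import ctrl, cams
from scipy.spatial.transform import Rotation as R
def snap(n,f):
    c=cams.read_camera(n); cv2.imwrite('pics/'+f,c['color'][:,:,::-1]); np.save('pics/'+f+'.npy',{k:v for k,v in c.items()},allow_pickle=True); return c
def load(f): return np.load('pics/'+f+'.npy',allow_pickle=True).item()
def px2w(c,u,v,z):
    d=np.array([(u-c['cx'])/c['fx'],(v-c['cy'])/c['fy']]); s=d.copy()
    for _ in range(30): s=d/(1+c['k1']*(s@s))
    V=np.array(c['view']); r=V[:3,:3].T@np.array([*s,1]); o=-V[:3,:3].T@V[:3,3]
    return o+r*(z-o[2])/r[2]
def w2px(c,p):
    V=np.array(c['view']); q=V[:3,:3]@np.asarray(p)+V[:3,3]; s=q[:2]/q[2]; s=s*(1+c['k1']*(s@s))
    return np.array([c['fx']*s[0]+c['cx'],c['fy']*s[1]+c['cy']])
E
python3 - <<'E'
from h import *
print(ctrl.get_state())
a=snap('top','t0.png');b=snap('scene','s0.png')
for c in(a,b):print(c['fx'],c['cx'],c['cy'],c['k1'],np.round(c['view'],3).tolist())
E
```

```text
pics
{'time': 0.0, 'qpos': array([ 1.15100965e+00,  2.87150344e-01,  1.57819017e+00, -1.12270489e-05,
        1.27856978e+00, -1.50015841e-01]), 'dq': array([-0.00052607, -0.00200615,  0.0005775 ,  0.00105929,  0.00133958,
        0.00065757]), 'joint_efforts': array([-1.53274777e-03, -4.05983377e+01, -2.92624837e+01, -2.10560038e-04,
        5.81082510e-03,  8.96131297e-06]), 'eef_pos': array([0.17957477, 0.64990822, 0.19345034]), 'tcp_rot': array([-0.42861715,  0.56341277,  0.42782408,  0.5619786 ]), 'contact_force': array([-0.1431339 , -0.9201263 ,  0.56937031]), 'wrist_torque': array([-0.03518157,  0.05376806,  0.00772259]), 'opening': 1.0011565682456072}
392.1711618612175 252.33520958078267 189.07767872156256 -0.04961912333112668 [[-0.008, -1.0, -0.03, -0.0], [-0.998, 0.01, -0.06, 0.614], [0.06, 0.029, -0.998, 1.21], [0.0, 0.0, 0.0, 1.0]]
438.95904728479667 255.44959159407023 189.0520318230153 -0.013026972562686177 [[0.11, 0.994, 0.004, -0.052], [0.66, -0.07, -0.748, -0.34], [-0.743, 0.085, -0.664, 1.857], [0.0, 0.0, 0.0, 1.0]]
```

View pics/t0.png

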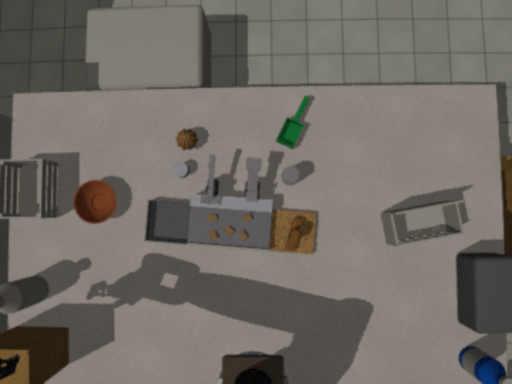

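View pics/s0.png

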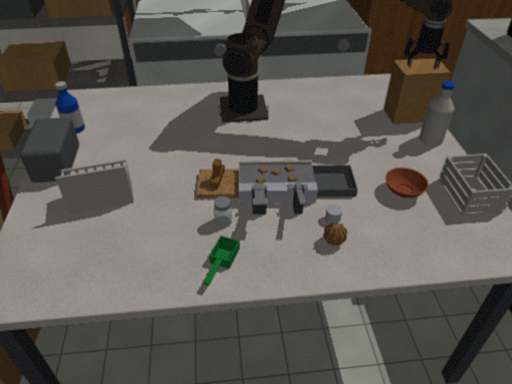

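The top view shows the tray on the left (+y) at (168,220), the cork and scraper on the right at (297,232), five chips on the shelf, the wide clip at (254,175) and the comb clip at (212,175). I'll enlarge the crop.

Run:
```python
from h import *
a=load('t0.png')['color'][:,:,::-1][140:260,140:330]; b=load('s0.png')['color'][:,:,::-1][145:235,185:365]
A=cv2.resize(a,(760,480),interpolation=cv2.INTER_CUBIC)
cv2.imwrite('pics/t0c.png',A)
c=load('t0.png')
# fit: outline of the shelf corners guess
for u,v,z in [(190,246,.055),(270,248,.055),(299,233,.02)]: print(px2w(c,u,v,z).round(3))
```

```text
[0.441 0.184 0.055]
[ 0.434 -0.058  0.055]
[ 0.476 -0.149  0.02 ]
```

View pics/t0c.png

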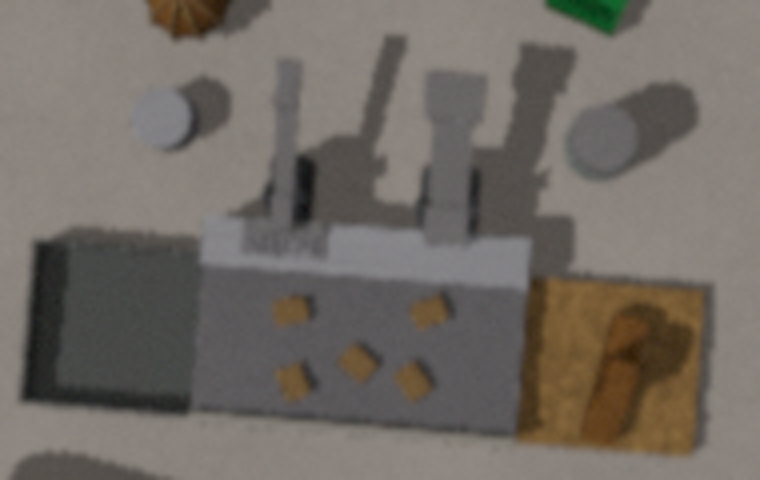

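```bash
cat >> h.py <<'E'
def move(p,yaw=None):
    """delta from now to TCP p, tool down with jaw axis z at world yaw (mod pi); returns shift/0.3, rotvec/(pi/2)"""
    s=ctrl.get_state(); r=R.from_quat(s['tcp_rot'])
    sh=r.inv().apply(np.array(p)-s['eef_pos'])/.3
    best=np.zeros(3)
    if yaw is not None:
        c=[]
        for k in(0,np.pi):
            z=np.array([np.cos(yaw+k),np.sin(yaw+k),0]); x=np.array([0,0,-1.]); y=np.cross(z,x)
            c.append((r.inv()*R.from_matrix(np.c_[x,y,z])).as_rotvec()/(np.pi/2))
        best=min(c,key=np.linalg.norm); print('alts',[v.round(3) for v in c])
    return sh.round(3).tolist(),best.round(3).tolist()
E
python3 - <<'E'
from h import *
c=load('t0.png')
f=lambda u,v,z:px2w(c,140+u/4-.375,140+v/4-.375,z)
L=[(190,410,.055,-65,125),(518,436,.055,-65,-125),(202,215,.057,93,125),(531,238,.057,93,-125),(200,266,.057,55,125),(530,288,.057,55,-125)]
W=np.array([f(u,v,z)[:2] for u,v,z,_,_ in L]); S=np.array([[a,b] for *_,a,b in L])/1000
Wc=W-W.mean(0);Sc=S-S.mean(0)
yaw=np.arctan2((Sc[:,0]*Wc[:,1]-Sc[:,1]*Wc[:,0]).sum(),(Sc*Wc).sum())
Rm=np.array([[np.cos(yaw),-np.sin(yaw)],[np.sin(yaw),np.cos(yaw)]]); t=W.mean(0)-Rm@S.mean(0)
print('shelf',t,yaw,'resid mm',((W-S@Rm.T-t)*1000).round(1).tolist())
np.save('shelf.npy',[*t,yaw])
inv=lambda p:((np.array(p)[:2]-t)@Rm).round(4)
for u,v in[(292,310),(431,310),(359,361),(294,381),(413,380)]:print('chip',inv(f(u,v,.054)))
print('pad',inv(f(455,96,.104)),'combpad',inv(f(289,90,.104)),'jaw',inv(f(449,225,.06)))
print('blade ends at z.048',f(600,440,.048),f(645,310,.048), 'jar',inv(f(605,140,.085)),'tin',inv(f(163,118,.04)))
print('rest',Rm@[0,-.188]+t,'tray',Rm@[0,.188]+t)
s=ctrl.get_state();print(R.from_quat(s['tcp_rot']).as_matrix().round(3))
print(move([.47,.25,.22],yaw+np.pi/2)); print(move([.48,-.13,.22],yaw+np.pi/2))
E
```

```text
shelf [0.50110936 0.06409877] -0.077741219829657 resid mm [[6.8, -1.1], [5.5, -0.3], [-2.7, 1.7], [-3.1, 0.6], [-3.6, 0.2], [-2.9, -1.2]]
chip [0.0229 0.0527]
chip [ 0.0304 -0.0528]
chip [-0.0119 -0.0011]
chip [-0.0305  0.0471]
chip [-0.0233 -0.0429]
pad [ 0.1881 -0.0614] combpad [0.1845 0.0605] jaw [ 0.0954 -0.0621]
blade ends at z.048 [ 0.42802036 -0.11782151  0.048     ] [ 0.52587134 -0.15318807  0.048     ] jar [ 0.165  -0.1739] tin [0.164  0.1662]
rest [ 0.48650873 -0.12333341] tray [0.51570999 0.25153095]
[[-0.001 -0.964  0.266]
 [-0.002  0.266  0.964]
 [-1.     0.    -0.002]]
alts [array([-0.122, -0.001, -0.   ]), array([ 1.878, -0.   ,  0.002])]
([-0.086, -1.288, -1.027], [-0.122, -0.001, -0.0])
alts [array([-0.122, -0.001, -0.   ]), array([ 1.878, -0.   ,  0.002])]
([-0.084, -1.658, -2.239], [-0.122, -0.001, -0.0])
```

{"name": "play_rows", "arguments": {
  "rows": [
    [100,[-0.08,-1,-0.8],[-0.122,0,0]],
    [100,[-0.08,-1,-0.8],[-0.122,0,0]],
    [100,[-0.08,-1,-0.8],[-0.122,0,0]],
    [100,[-0.08,-1,-0.8],[-0.122,0,0]],
    [100,[-0.08,-1,-0.8],[-0.122,0,0]],
    [100,[-0.08,-1,-0.8],[-0.122,0,0]],
    [100,[-0.08,-1,-0.8],[-0.122,0,0]],
    [100,[-0.08,-1,-0.8],[-0.122,0,0]],
    [100,[-0.08,-1,-0.8],[-0.122,0,0]],
    [100,[-0.08,-1,-0.8],[-0.122,0,0]]
  ]
}}

```text
time: 0.93
eef_pos: [0.4078, 0.3352, 0.219]
tcp_rot: [-0.48, 0.52, 0.478, 0.52]
contact_force: [-0.1, 0.4, 0.4]
opening: 0.998
```

Run:
```python
from h import *
np.save('shelf.npy',[.497,.064,-.0777])
print(move([.45,-.10,.24],-.0777+np.pi/2))
```

```text
alts [array([-0.003, -0.001,  0.001]), array([1.997, 0.002, 0.002])]
([-0.067, -0.261, -1.434], [-0.003, -0.001, 0.001])
```

{"name": "play_rows", "arguments": {
  "rows": [
    [100,[-0.067,-0.2,-1],[0,0,0]],
    [100,[-0.067,-0.2,-1],[0,0,0]],
    [100,[-0.067,-0.2,-1],[0,0,0]],
    [100,[-0.067,-0.2,-1],[0,0,0]],
    [100,[-0.067,-0.2,-1],[0,0,0]],
    [100,[-0.067,-0.2,-1],[0,0,0]],
    [100,[-0.067,-0.2,-1],[0,0,0]],
    [100,[-0.067,-0.2,-1],[0,0,0]]
  ]
}}

```text
time: 1.6
eef_pos: [0.4416, 0.0318, 0.2391]
tcp_rot: [-0.48, 0.52, 0.479, 0.52]
contact_force: [-0.1, 0.5, -0.0]
opening: 1.001
```

{"name": "play_rows", "arguments": {
  "rows": [
    [100,[0,-0.06,-0.43],[0,0,0]],
    [100,[0,-0.06,-0.43],[0,0,0]],
    [100,[0,-0.06,-0.43],[0,0,0]],
    [100,[0,-0.06,-0.43],[0,0,0]],
    [100,[0,-0.06,-0.43],[0,0,0]]
  ]
}}

```text
time: 2.02
eef_pos: [0.4491, -0.0962, 0.2384]
tcp_rot: [-0.478, 0.52, 0.479, 0.52]
contact_force: [-0.1, 0.9, 0.6]
opening: 0.998
```

Run:
```python
from h import *
c=snap('wrist','w1.png'); s=ctrl.get_state(); print(s['eef_pos'],np.linalg.inv(c['view'])[:3,3])
```

```text
[ 0.44904644 -0.09461669  0.2383756 ] [ 0.36990202 -0.08842992  0.41828694]
```

View pics/w1.png

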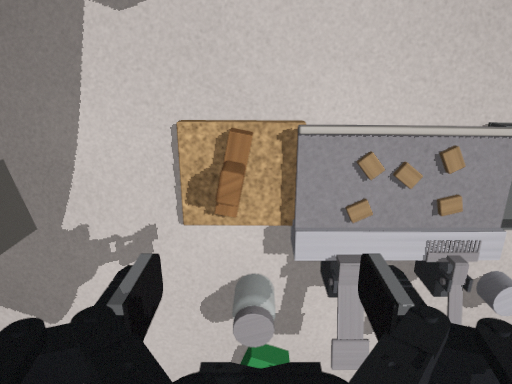

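The wrist view shows the scraper on the cork, from (240,130) to (228,217), and the shelf and rail corners at (300,126) and (295,261). I'll zoom in to fit it.

Run:
```python
from h import *
c=load('w1.png'); im=c['color'][:,:,::-1]
cv2.imwrite('pics/w1c.png',cv2.resize(im[105:275,165:315],(600,680)[:2] and (525,595),interpolation=cv2.INTER_CUBIC))
t=np.array([.497,.064]);y=-.0777;Rm=np.array([[np.cos(y),-np.sin(y)],[np.sin(y),np.cos(y)]])
for n,q in dict(lipc=(-.065,-.125,.055),railn=(.055,-.125,.057),railf=(.093,-.125,.057),railf2=(.093,.125,.057),rest1=(-.065,-.263,.02),rest2=(.065,-.263,.02)).items():
  print(n,w2px(c,[*(Rm@q[:2]+t),q[2]]).round(1))
print('px->shelf', [ (Rm.T@(px2w(c,u,v,z)[:2]-t)).round(4) for u,v,z in [(300,126,.055),(294,232,.057),(295,261,.057),(178,121,.02),(185,226,.02)]])
```

```text
lipc [295.8 124.9]
railn [293.2 230.2]
railf [292.3 259.3]
railf2 [498.8 257.1]
rest1 [172.6 121.5]
rest2 [181.1 225.2]
px->shelf [array([-0.0638, -0.1206]), array([ 0.0573, -0.124 ]), array([ 0.0953, -0.1218]), array([-0.0655, -0.2567]), array([ 0.0661, -0.2582])]
```

View pics/w1c.png

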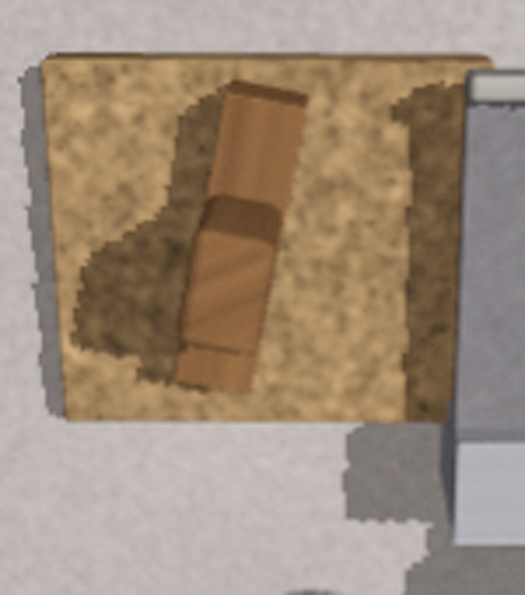

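Run:
```python
from h import *
np.save('shelf.npy',[.4985,.0675,-.0777])
c=load('w1.png'); f=lambda u,v,z:px2w(c,u/3.5+165-.36,v/3.5+105-.36,z)
B=[f(u,v,.048) for u,v in[(233,93),(304,107),(248,394),(177,386)]]
G=[f(u,v,.096) for u,v in[(197,230),(275,245),(252,352),(183,343)]]
print(np.mean(B,0),np.mean(G,0))
d=(B[2]+B[3]-B[0]-B[1])/2; print('len',np.linalg.norm(d),'wid',np.linalg.norm(B[1]-B[0]),'yaw',np.arctan2(d[1],d[0]))
e=(G[2]+G[3]-G[0]-G[1])/2; print('len',np.linalg.norm(e),'wid',np.linalg.norm(G[1]-G[0]),'yaw',np.arctan2(e[1],e[0]))
p=(np.mean(B,0)+np.mean(G,0))/2
print(move([p[0],p[1],.13],np.arctan2(d[1],d[0])+np.pi/2))
```

```text
[ 0.47476555 -0.12787271  0.048     ] [ 0.4733211  -0.12767627  0.096     ]
len 0.09849319672542164 wid 0.022183569467189423 yaw -0.2897823133021349
len 0.033162135592921624 wid 0.021954678577566063 yaw -0.26858499394039687
alts [array([ 0.133,  0.001, -0.001]), array([-1.867e+00,  1.000e-03,  1.000e-03])]
([0.361, -0.092, -0.104], [0.133, 0.001, -0.001])
```

{"name": "play_rows", "arguments": {
  "rows": [
    [100,[0.2,-0.09,-0.1],[0.13,0,0]],
    [100,[0.36,-0.09,-0.1],[0.13,0,0]],
    [100,[0.36,-0.09,-0.1],[0.13,0,0]],
    [100,[0.45,-0.09,-0.1],[0.13,0,0]],
    [100,[0.52,-0.09,-0.1],[0.13,0,0]],
    [100,[0.6,-0.09,-0.1],[0.13,0,0]],
    [100,[0.6,-0.09,-0.1],[0.13,0,0]]
  ]
}}

```text
time: 2.65
eef_pos: [0.4701, -0.1224, 0.0538]
tcp_rot: [-0.422, 0.566, 0.429, 0.563]
contact_force: [-0.5, 0.3, -0.4]
opening: 0.997
```

{"name": "play_rows", "arguments": {
  "rows": [
    [0,[0,0,0],[0,0,0]],
    [0,[0,0,0],[0,0,0]],
    [0,[0,0,0],[0,0,0]],
    [0,[0,0,0],[0,0,0]],
    [0,[0,0,0],[0,0,0]],
    [0,[0,0,0],[0,0,0]],
    [0,[0,0,0],[0,0,0]],
    [0,[0,0,0],[0,0,0]]
  ],
  "force": 50
}}

```text
time: 3.32
eef_pos: [0.4744, -0.1273, 0.0602]
tcp_rot: [-0.425, 0.565, 0.424, 0.565]
contact_force: [-2.1, -1.9, 5.6]
opening: 0.002
```

Run:
```python
from h import *
c=snap('wrist','w2.png');d=snap('scene','s2.png')
I=np.hstack([cv2.resize(c['color'],(400,300)),cv2.resize(d['color'][140:240,170:303],(400,300))])
cv2.imwrite('pics/w2c.png',I[:,:,::-1]); print(ctrl.get_state())
```

```text
{'time': 3.4167, 'qpos': array([-4.68539117e-01,  3.85120073e-02,  2.12510022e+00, -1.19258825e-03,
        9.76622416e-01, -1.75645213e+00]), 'dq': array([-0.00015412,  0.00048469, -0.00015988, -0.00012084, -0.00012565,
        0.00069792]), 'joint_efforts': array([ 6.63782191e-01, -2.40218067e+01, -2.32707560e+01,  3.65299154e-01,
       -3.98611045e-01, -8.60622997e-03]), 'eef_pos': array([ 0.47437661, -0.12732494,  0.0602319 ]), 'tcp_rot': array([-0.42529527,  0.5654514 ,  0.42412482,  0.56524931]), 'contact_force': array([-2.06967802, -1.32028994,  6.03001518]), 'wrist_torque': array([-0.20959775,  0.3538647 ,  0.01625843]), 'opening': 0.0021092053611093554}
```

View pics/w2c.png

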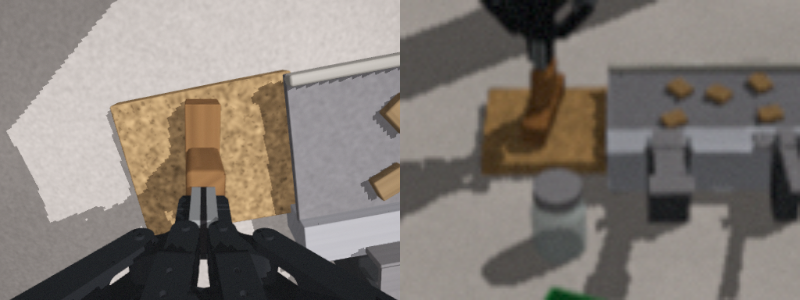

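Run:
```python
from h import *
c=load('w2.png'); im=c['color'][:,:,::-1]; k=400/512
y=-.28;o=np.array([.4745,-.1278]);e=np.array([np.cos(y),np.sin(y)]);n=np.array([-e[1],e[0]])
P=lambda a,b,z:(w2px(c,[*(o+a*e+b*n),z])*k).round(0)
print('blade near top',P(-.049,.013,.048),P(-.049,-.013,.048))
print('grip near bottom',P(-.018,.012,.048),P(-.018,-.012,.048),'top',P(-.018,.012,.096),P(-.018,-.012,.096),'fartop',P(.018,.012,.096),P(.018,-.012,.096))
s=ctrl.get_state();print('tcp',w2px(c,s['eef_pos'])*k)
cv2.imwrite('pics/w2d.png',np.hstack([cv2.resize(im[110:310,190:340],(450,600),interpolation=cv2.INTER_CUBIC)]))
```

```text
blade near top [219. 104.] [183. 104.]
grip near bottom [217. 145.] [185. 145.] top [221. 171.] [180. 171.] fartop [220. 224.] [181. 224.]
tcp [201.59771793 173.86668018]
```

View pics/w2d.png

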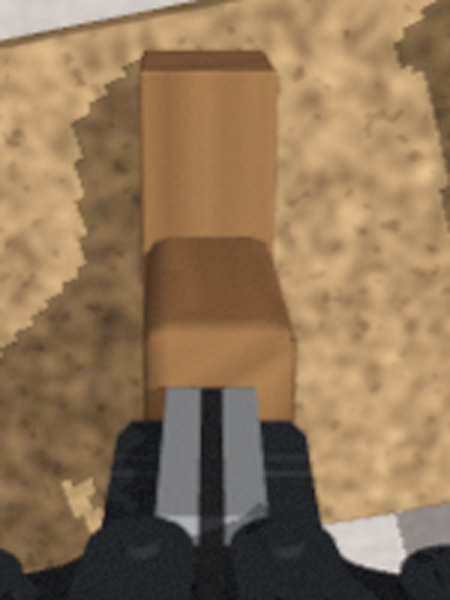

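Run:
```python
from h import *
for f,p,q,w in[('w1.png',[.44905,-.0946,.23838],[-.478,.52,.479,.52],.0425),('w2.png',[.47438,-.1273,.0602],[-0.42529527,0.5654514,0.42412482,0.56524931],.004)]:
    c=load(f); r=R.from_quat(q)
    Tc=np.linalg.inv(c['view']); print('cam in tool',r.inv().apply(Tc[:3,3]-p).round(4), r.inv().apply(Tc[:3,2]).round(3))
    for b in(0,-.013,-.03,-.045,-.06):
        print(f,b,[w2px(c,np.array(p)+r.apply([b,yy,zz])).round(0).tolist() for yy in(-.011,.011) for zz in(-w,w)])
print('tip w2 px:',(163/3+190,385/3+110),(258/3+190,385/3+110))
```

```text
cam in tool [-0.1798  0.0796 -0.0002] [ 0.95  -0.314 -0.002]
w1.png 0 [[188.0, 239.0], [334.0, 239.0], [185.0, 204.0], [337.0, 204.0]]
w1.png -0.013 [[183.0, 250.0], [339.0, 250.0], [180.0, 213.0], [342.0, 213.0]]
w1.png -0.03 [[176.0, 267.0], [347.0, 267.0], [172.0, 226.0], [350.0, 226.0]]
w1.png -0.045 [[168.0, 284.0], [354.0, 284.0], [164.0, 241.0], [359.0, 241.0]]
w1.png -0.06 [[159.0, 305.0], [363.0, 305.0], [154.0, 258.0], [369.0, 258.0]]
cam in tool [-0.1798  0.08    0.0014] [ 0.949 -0.314 -0.002]
w2.png 0 [[251.0, 240.0], [265.0, 240.0], [251.0, 204.0], [265.0, 204.0]]
w2.png -0.013 [[251.0, 251.0], [265.0, 251.0], [250.0, 213.0], [266.0, 213.0]]
w2.png -0.03 [[250.0, 267.0], [266.0, 267.0], [249.0, 227.0], [266.0, 227.0]]
w2.png -0.045 [[249.0, 285.0], [266.0, 285.0], [248.0, 242.0], [267.0, 242.0]]
w2.png -0.06 [[247.0, 306.0], [267.0, 306.0], [247.0, 259.0], [267.0, 259.0]]
tip w2 px: (244.33333333333334, 238.33333333333334) (276.0, 238.33333333333334)
```

Both the picture and the 6 N contact say the fingers shut on top of the grip. The real fingertips are therefore about 36–40 mm short of the reported TCP, and the scraper itself hasn't moved. I'll lift, reopen and go lower.

{"name": "play_rows", "arguments": {
  "rows": [
    [100,[-0.12,0,0],[0,0,0]],
    [100,[-0.2,0,0],[0,0,0]],
    [100,[-0.2,0,0],[0,0,0]],
    [100,[-0.2,0,0],[0,0,0]],
    [100,[-0.2,0,0],[0,0,0]],
    [100,[-0.2,0,0],[0,0,0]],
    [100,[-0.2,0,0],[0,0,0]]
  ]
}}

```text
time: 4.0
eef_pos: [0.4728, -0.126, 0.1173]
tcp_rot: [-0.424, 0.566, 0.426, 0.565]
contact_force: [-0.9, 0.4, -0.1]
opening: 0.978
```

Run:
```python
from h import *
s=ctrl.get_state(); print(s['eef_pos'],s['contact_force'],s['opening']); print(move([.4742,-.1278,.021],-.28+np.pi/2))
```

```text
[ 0.47283182 -0.12598268  0.11727277] [-0.86637136  0.3728575  -0.10039043] 0.9780750271054878
alts [array([-0.002,  0.   , -0.002]), array([ 1.998e+00, -3.000e-03, -1.000e-03])]
([0.321, -0.007, -0.005], [-0.002, 0.0, -0.002])
```

{"name": "play_rows", "arguments": {
  "rows": [
    [100,[0.1,-0.005,-0.005],[0,0,0]],
    [100,[0.2,-0.005,-0.005],[0,0,0]],
    [100,[0.27,-0.005,-0.005],[0,0,0]],
    [100,[0.32,-0.005,-0.005],[0,0,0]],
    [100,[0.32,-0.005,-0.005],[0,0,0]],
    [100,[0.32,-0.005,-0.005],[0,0,0]]
  ]
}}

```text
time: 4.5
eef_pos: [0.4737, -0.1277, 0.0215]
tcp_rot: [-0.423, 0.566, 0.426, 0.565]
contact_force: [0.6, -0.7, -0.3]
opening: 1.0
```

{"name": "play_rows", "arguments": {
  "rows": [
    [0,[0,0,0],[0,0,0]],
    [0,[0,0,0],[0,0,0]],
    [0,[0,0,0],[0,0,0]],
    [0,[0,0,0],[0,0,0]],
    [0,[0,0,0],[0,0,0]],
    [0,[0,0,0],[0,0,0]],
    [0,[0,0,0],[0,0,0]],
    [0,[0,0,0],[0,0,0]]
  ],
  "force": 50
}}

```text
time: 5.17
eef_pos: [0.4754, -0.1286, 0.0237]
tcp_rot: [-0.425, 0.565, 0.424, 0.566]
contact_force: [-1.7, 1.0, 5.0]
opening: 0.275
```

{"name": "play_rows", "arguments": {
  "rows": [
    [0,[-0.05,0,0],[0,0,0]],
    [0,[-0.12,0,0],[0,0,0]],
    [0,[-0.2,0,0],[0,0,0]],
    [0,[-0.28,0,0],[0,0,0]],
    [0,[-0.28,0,0],[0,0,0]]
  ]
}}

```text
time: 5.58
eef_pos: [0.4779, -0.1298, 0.1116]
tcp_rot: [-0.428, 0.564, 0.422, 0.567]
contact_force: [0.7, -1.2, -0.3]
opening: 0.273
```

```bash
cat >> h.py <<'E'
def sh(x,y,z):
    a,b,t=np.load('shelf.npy'); return [a+x*np.cos(t)-y*np.sin(t),b+x*np.sin(t)+y*np.cos(t),z]
E
python3 - <<'E'
from h import *
s=ctrl.get_state(); print(s['eef_pos'],s['contact_force'],s['opening']); print(move(sh(-.001,-.097,.09),-.0777+np.pi/2))
E
```

```text
[ 0.47793716 -0.12984597  0.11160529] [ 0.74585801 -1.15787338 -0.349873  ] 0.27280635314971885
alts [array([-0.13 , -0.002,  0.006]), array([1.87 , 0.008, 0.002])]
([0.071, 0.056, 0.334], [-0.13, -0.002, 0.006])
```

{"name": "play_rows", "arguments": {
  "rows": [
    [0,[0.0,0.056,0.1],[-0.13,0,0.005]],
    [0,[0.02,0.056,0.2],[-0.13,0,0.005]],
    [0,[0.04,0.056,0.3],[-0.13,0,0.005]],
    [0,[0.07,0.056,0.334],[-0.13,0,0.005]],
    [0,[0.07,0.056,0.334],[-0.13,0,0.005]],
    [0,[0.07,0.056,0.334],[-0.13,0,0.005]]
  ]
}}

```text
time: 6.08
eef_pos: [0.4854, -0.0272, 0.0841]
tcp_rot: [-0.477, 0.521, 0.484, 0.516]
contact_force: [-0.5, 0.0, -0.5]
opening: 0.271
```

Run:
```python
from h import *
c=snap('wrist','w3.png'); s=ctrl.get_state(); print(s['eef_pos'],s['contact_force'],s['opening'])
im=c['color'][:,:,::-1].copy()
# overlay predicted scraper blade top and channel edges
p=s['eef_pos']; r=R.from_quat(s['tcp_rot']); 
z=r.apply([0,0,1]); yaw=np.arctan2(z[1],z[0])-np.pi/2; e=np.array([np.cos(yaw),np.sin(yaw),0]);n=np.array([-e[1],e[0],0]); b=p-[0,0,.0037]
q=[w2px(c,b+i*.049*e+j*.013*n+[0,0,.028]) for i,j in((-1,-1),(-1,1),(1,1),(1,-1))]
cv2.polylines(im,[np.int32(np.array(q)*8)],True,(0,0,255),1,shift=3)
for x,zz in((-.057,.055),(.055,.057),(-.001,.045)):
    q=[w2px(c,sh(x,y,zz)) for y in(-.125,.125)]; cv2.line(im,*[tuple(int(v) for v in k) for k in q],(0,255,0),1)
cv2.imwrite('pics/w3c.png',cv2.resize(im[90:350,130:480],(700,520),interpolation=cv2.INTER_CUBIC))
print(move(sh(-.001,-.097,.0495),-.0777+np.pi/2))
```

```text
[ 0.48601671 -0.02782937  0.08493365] [ 0.16187038 -0.48633518 -1.51105404] 0.272615206582067
alts [array([-0.   ,  0.   , -0.006]), array([ 2.  , -0.01, -0.  ])]
([0.118, -0.015, -0.003], [-0.0, 0.0, -0.006])
```

View pics/w3c.png

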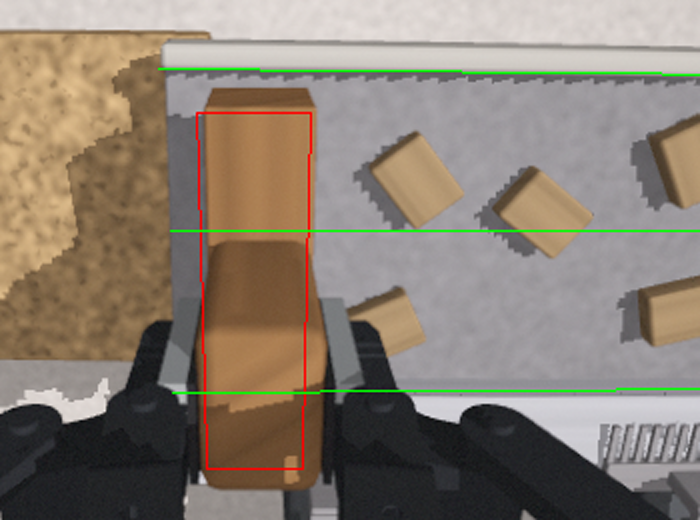

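The scraper is in the grasp, level and centred in the channel, and the chips are clear ahead of it. Lowering it.

{"name": "play_rows", "arguments": {
  "rows": [
    [0,[0.06,-0.012,-0.003],[0,0,0]],
    [0,[0.09,-0.012,-0.003],[0,0,0]],
    [0,[0.113,-0.012,-0.003],[0,0,0]],
    [0,[0.113,-0.012,-0.003],[0,0,0]],
    [0,[0.113,-0.012,-0.003],[0,0,0]]
  ]
}}

```text
time: 6.55
eef_pos: [0.4894, -0.029, 0.0516]
tcp_rot: [-0.477, 0.521, 0.482, 0.517]
contact_force: [0.3, -0.0, -0.6]
opening: 0.272
```

Run:
```python
from h import *
s=ctrl.get_state(); print(s['eef_pos'],s['contact_force'],s['opening'],sh(-.001,-.097,.0495)); print(move(sh(-.001,.14,.0505),-.0777+np.pi/2))
```

```text
[ 0.4894276  -0.02901431  0.05158433] [ 0.26193134 -0.03344986 -0.56708163] 0.2720689996619125 [np.float64(0.4899736985795028), np.float64(-0.029129716878850603), 0.0495]
alts [array([-0.001,  0.001, -0.006]), array([ 1.999e+00, -9.000e-03, -1.000e-03])]
([0.004, -0.001, 0.79], [-0.001, 0.001, -0.006])
```

{"name": "play_rows", "arguments": {
  "rows": [
    [0,[0.006,0,0.02],[0,0,0]],
    [0,[0.006,0,0.06],[0,0,0]],
    [0,[0.006,0,0.1],[0,0,0]],
    [0,[0.006,0,0.14],[0,0,0]],
    [0,[0.006,0,0.18],[0,0,0]],
    [0,[0.006,0,0.22],[0,0,0]],
    [0,[0.006,0,0.26],[0,0,0]],
    [0,[0.006,0,0.3],[0,0,0]],
    [0,[0.006,0,0.34],[0,0,0]],
    [0,[0.006,0,0.38],[0,0,0]]
  ]
}}

```text
time: 7.38
eef_pos: [0.4989, 0.0864, 0.0503]
tcp_rot: [-0.478, 0.521, 0.482, 0.517]
contact_force: [1.3, -0.4, -0.7]
opening: 0.272
```

{"name": "play_rows", "arguments": {
  "rows": [
    [0,[0,0,0.04],[0,0,0]],
    [0,[0,0,0.08],[0,0,0]],
    [0,[0,0,0.12],[0,0,0]],
    [0,[0,0,0.16],[0,0,0]],
    [0,[0,0,0.2],[0,0,0]],
    [0,[0,0,0.24],[0,0,0]],
    [0,[0,0,0.28],[0,0,0]],
    [0,[0,0,0.32],[0,0,0]],
    [0,[0,0,0.36],[0,0,0]],
    [0,[0,0,0.41],[0,0,0]]
  ]
}}

```text
time: 8.22
eef_pos: [0.5085, 0.2087, 0.0503]
tcp_rot: [-0.478, 0.521, 0.482, 0.518]
contact_force: [0.7, -0.7, -0.7]
opening: 0.271
```

{"name": "play_rows", "arguments": {
  "rows": [
    [0,[0,0,0],[0,0,0]],
    [0,[0,0,0],[0,0,0]],
    [0,[0,0,0],[0,0,0]]
  ]
}}

```text
time: 8.47
eef_pos: [0.5083, 0.2077, 0.0502]
tcp_rot: [-0.478, 0.521, 0.482, 0.517]
contact_force: [0.8, -1.5, -0.7]
opening: 0.271
```

Run:
```python
from h import *
c=snap('wrist','w4.png');d=snap('top','t4.png')
I=np.hstack([cv2.resize(c['color'],(400,300)),cv2.resize(d['color'][150:270,130:290],(400,300),interpolation=cv2.INTER_CUBIC)])
cv2.imwrite('pics/w4c.png',I[:,:,::-1]); s=ctrl.get_state(); print(s['eef_pos'],sh(-.001,.14,.05),s['contact_force'])
```

```text
[0.50834382 0.20729483 0.05026203] [np.float64(0.5083700748234479), np.float64(0.20715522411631992), 0.05] [-0.11165108  0.01179013 -1.62853113]
```

View pics/w4c.png

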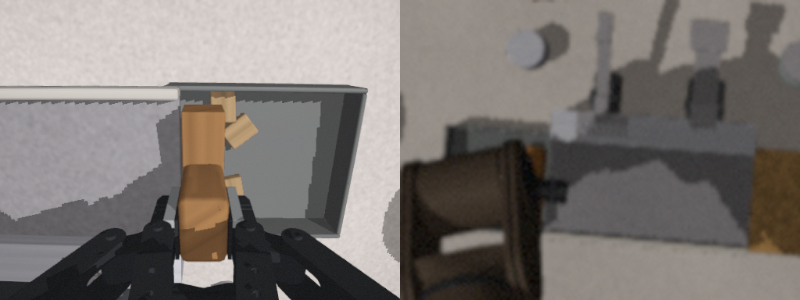

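The shelf is clear, and three chips show in the tray with the others hidden by the blade. I'll lift, then check the tray.

{"name": "play_rows", "arguments": {
  "rows": [
    [0,[-0.05,0,0],[0,0,0]],
    [0,[-0.14,0,0],[0,0,0]],
    [0,[-0.22,0,-0.05],[0,0,0]],
    [0,[-0.25,0,-0.18],[0,0,0]],
    [0,[-0.25,0,-0.3],[0,0,0]],
    [0,[-0.25,0,-0.42],[0,0,0]],
    [0,[-0.25,0,-0.42],[0,0,0]],
    [0,[-0.25,0,-0.42],[0,0,0]]
  ]
}}

```text
time: 9.23
eef_pos: [0.4991, 0.08, 0.1255]
tcp_rot: [-0.477, 0.522, 0.481, 0.519]
contact_force: [-0.6, 1.1, -1.4]
opening: 0.275
```

Run:
```python
from h import *
c=snap('wrist','w5.png'); im=c['color'][:,:,::-1]
cv2.imwrite('pics/w5c.png',im); s=ctrl.get_state(); print(s['eef_pos'],s['opening'])
print(move(sh(0,-.19,.12),-.0777+np.pi/2))
```

```text
[0.49911716 0.08113997 0.12534157] 0.2740909992775217
alts [array([-0.002,  0.001, -0.005]), array([ 1.998e+00, -8.000e-03, -1.000e-03])]
([0.017, -0.004, -0.679], [-0.002, 0.001, -0.005])
```

View pics/w5c.png

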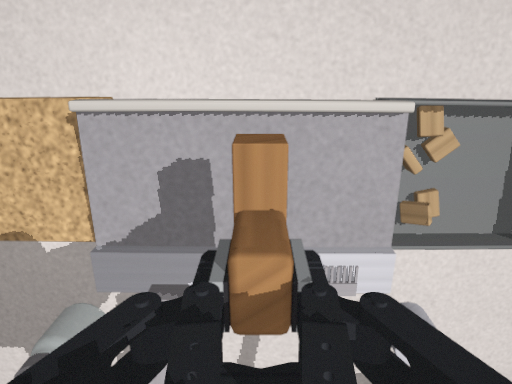

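All five chips are in the tray, at about (432,120), (441,145), (412,160), (428,200) and (415,213). Now returning the scraper.

{"name": "play_rows", "arguments": {
  "rows": [
    [0,[0,0,-0.12],[0,0,0]],
    [0,[0,0,-0.24],[0,0,0]],
    [0,[0,0,-0.36],[0,0,0]],
    [0,[0,0,-0.48],[0,0,0]],
    [0,[0,0,-0.6],[0,0,0]],
    [0,[0.01,0,-0.68],[0,0,0]],
    [0,[0.01,0,-0.68],[0,0,0]],
    [0,[0.01,0,-0.68],[0,0,0]]
  ]
}}

```text
time: 9.95
eef_pos: [0.4833, -0.1213, 0.1218]
tcp_rot: [-0.477, 0.521, 0.482, 0.518]
contact_force: [0.8, 0.0, -1.1]
opening: 0.279
```

Run:
```python
from h import *
s=ctrl.get_state(); print(s['eef_pos'],s['opening'],s['contact_force'])
print(move(sh(0,-.188,.025),-.0777+np.pi/2))
```

```text
[ 0.48330682 -0.12132779  0.12179313] 0.2786002753043598 [ 0.79184611  0.02571863 -1.10382672]
alts [array([-0.001,  0.001, -0.005]), array([ 1.999, -0.008, -0.002])]
([0.323, -0.004, 0.004], [-0.001, 0.001, -0.005])
```

{"name": "play_rows", "arguments": {
  "rows": [
    [0,[0.1,0,0.004],[0,0,0]],
    [0,[0.2,0,0.004],[0,0,0]],
    [0,[0.26,0,0.004],[0,0,0]],
    [0,[0.3,0,0.004],[0,0,0]],
    [0,[0.32,0,0.004],[0,0,0]],
    [0,[0.325,0,0.004],[0,0,0]],
    [0,[0.325,0,0.004],[0,0,0]],
    [0,[0.325,0,0.004],[0,0,0]]
  ]
}}

```text
time: 10.62
eef_pos: [0.4837, -0.12, 0.0256]
tcp_rot: [-0.479, 0.52, 0.482, 0.518]
contact_force: [0.2, -0.3, -2.0]
opening: 0.276
```

{"name": "play_rows", "arguments": {
  "rows": [
    [0,[0.006,0,0],[0,0,0]],
    [0,[0.009,0,0],[0,0,0]],
    [0,[0.009,0,0],[0,0,0]],
    [0,[0.009,0,0],[0,0,0]]
  ]
}}

```text
time: 10.95
eef_pos: [0.4837, -0.1204, 0.0239]
tcp_rot: [-0.479, 0.52, 0.482, 0.518]
contact_force: [-2.2, 1.1, 6.0]
opening: 0.276
```

{"name": "play_rows", "arguments": {
  "rows": [
    [100,[0,0,0],[0,0,0]],
    [100,[0,0,0],[0,0,0]],
    [100,[0,0,0],[0,0,0]],
    [100,[0,0,0],[0,0,0]],
    [100,[0,0,0],[0,0,0]],
    [100,[-0.08,0,0],[0,0,0]],
    [100,[-0.18,0,0],[0,0,0]],
    [100,[-0.3,0,0],[0,0,0]],
    [100,[-0.42,0,0],[0,0,0]],
    [100,[-0.54,0,0],[0,0,0]]
  ]
}}

```text
time: 11.78
eef_pos: [0.4833, -0.1201, 0.1852]
tcp_rot: [-0.478, 0.521, 0.483, 0.517]
contact_force: [0.4, 0.3, 0.6]
opening: 1.0
```

Run:
```python
from h import *
c=snap('wrist','w6.png'); im=c['color'][:,:,::-1]
cv2.imwrite('pics/w6c.png',im); s=ctrl.get_state(); print(s['eef_pos'],s['opening'],s['contact_force'])
for x,y,z in((.194,-.06,.104),(.178,-.082,.099),(.11,-.06,.075)): print(w2px(c,sh(x,y,z)))
```

```text
[ 0.48792934 -0.12211002  0.19426111] 0.99956989935413 [ 2.73093869 -0.62709186  5.30604815]
[389.90213237 371.34865578]
[367.93586836 354.98791206]
[390.25207693 281.09237808]
```

View pics/w6c.png

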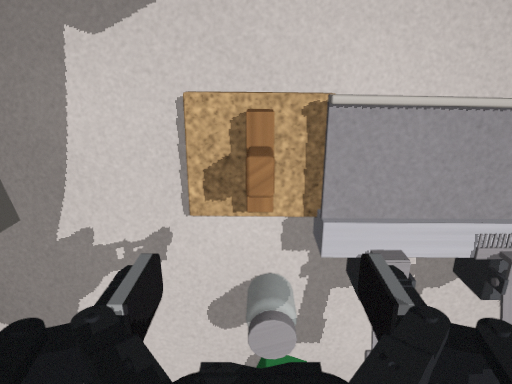

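The scraper stands upright on the cork, released, at (260,160). Next: shut the fingers and go over the wide pad.

Run:
```python
from h import *
a,b,t=np.load('shelf.npy');Rm=np.array([[np.cos(t),-np.sin(t)],[np.sin(t),np.cos(t)]])
for f,u,v in(('w1.png',350,354),('t0.png',140+455/4,140+96/4)): 
    p=px2w(load(f),u,v,.104); print(p.round(4),(Rm.T@(p[:2]-[a,b])).round(4))
print(move(sh(.194,-.064,.15),-.0777+np.pi/2))
```

```text
[ 0.6827 -0.0104  0.104 ] [ 0.1897 -0.0633]
[ 0.6827 -0.0129  0.104 ] [ 0.1899 -0.0658]
alts [array([-0.   , -0.003,  0.003]), array([2.   , 0.005, 0.004])]
([0.149, -0.632, 0.42], [-0.0, -0.003, 0.003])
```

{"name": "play_rows", "arguments": {
  "rows": [
    [0,[0,-0.1,0.07],[0,0,0]],
    [0,[0,-0.2,0.14],[0,0,0]],
    [0,[0,-0.3,0.2],[0,0,0]],
    [0,[0,-0.4,0.27],[0,0,0]],
    [0,[0,-0.5,0.34],[0,0,0]],
    [0,[0,-0.58,0.4],[0,0,0]],
    [0,[0.05,-0.622,0.42],[0,0,0]],
    [0,[0.14,-0.622,0.42],[0,0,0]],
    [0,[0.14,-0.622,0.42],[0,0,0]],
    [0,[0.14,-0.622,0.42],[0,0,0]]
  ]
}}

```text
time: 12.67
eef_pos: [0.6775, -0.0088, 0.1375]
tcp_rot: [-0.476, 0.522, 0.484, 0.516]
contact_force: [-0.5, 0.6, 0.0]
opening: 0.003
```

Run:
```python
from h import *
s=ctrl.get_state(); print(s['eef_pos'],s['opening'],s['contact_force'])
c=snap('wrist','w7.png'); im=c['color'][:,:,::-1]
cv2.imwrite('pics/w7c.png',im)
print(move(sh(.1915,-.0645,.08),-.0777+np.pi/2))
```

```text
[ 0.67745969 -0.00881225  0.13749351] 0.0033997176612714777 [-0.53107694  0.62950769  0.01727109]
alts [array([-0.   ,  0.001, -0.006]), array([ 2.e+00, -1.e-02, -1.e-03])]
([0.199, -0.022, -0.007], [-0.0, 0.001, -0.006])
```

View pics/w7c.png

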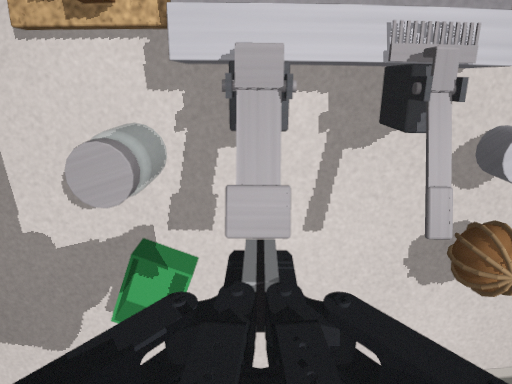

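Run:
```python
from h import *
c=load('w7.png'); print(px2w(c,259,211,.104), [px2w(c,259,v,z).round(4) for v,z in((186,.099),(238,.11))])
```

```text
[ 0.68363426 -0.00906446  0.104     ] [array([ 0.6678, -0.0078,  0.099 ]), array([ 0.7005, -0.0104,  0.11  ])]
```

The thumb pad is centred at (259,211), i.e. world (0.684,-0.009). Descending to just above it.

{"name": "play_rows", "arguments": {
  "rows": [
    [0,[0.06,-0.02,0],[0,0,0]],
    [0,[0.12,-0.02,0],[0,0,0]],
    [0,[0.16,-0.02,0],[0,0,0]],
    [0,[0.19,-0.02,0],[0,0,0]],
    [0,[0.19,-0.02,0],[0,0,0]],
    [0,[0.19,-0.02,0],[0,0,0]]
  ]
}}

```text
time: 13.22
eef_pos: [0.6848, -0.0097, 0.0839]
tcp_rot: [-0.478, 0.521, 0.482, 0.518]
contact_force: [0.0, -0.7, 0.3]
opening: -0.001
```

{"name": "play_rows", "arguments": {
  "rows": [
    [0,[0.01,0,0],[0,0,0]],
    [0,[0.02,0,0],[0,0,0]],
    [0,[0.03,0,0],[0,0,0]],
    [0,[0.04,0,0],[0,0,0]],
    [0,[0.05,0,0],[0,0,0]],
    [0,[0.05,0,0],[0,0,0]],
    [0,[0.05,0,0],[0,0,0]]
  ]
}}

```text
time: 13.8
eef_pos: [0.6853, -0.0096, 0.0693]
tcp_rot: [-0.478, 0.521, 0.482, 0.518]
contact_force: [-0.3, 0.8, 2.6]
opening: 0.0
```

{"name": "play_rows", "arguments": {
  "rows": [
    [0,[0.012,0,0],[0,0,0]],
    [0,[0.024,0,0],[0,0,0]],
    [0,[0.036,0,0],[0,0,0]],
    [0,[0.048,0,0],[0,0,0]],
    [0,[0.06,0,0],[0,0,0]],
    [0,[0.06,0,0],[0,0,0]],
    [0,[0.06,0,0],[0,0,0]]
  ]
}}

```text
time: 14.38
eef_pos: [0.6863, -0.0098, 0.0516]
tcp_rot: [-0.479, 0.52, 0.481, 0.518]
contact_force: [2.1, 1.1, 6.8]
opening: 0.002
```

{"name": "play_rows", "arguments": {
  "rows": [
    [0,[0.01,0,0],[0,0,0]],
    [0,[0.018,0,0],[0,0,0]],
    [0,[0.026,0,0],[0,0,0]],
    [0,[0.026,0,0],[0,0,0]],
    [0,[0.026,0,0],[0,0,0]],
    [0,[0.026,0,0],[0,0,0]],
    [0,[0.026,0,0],[0,0,0]],
    [0,[0.026,0,0],[0,0,0]],
    [0,[0.026,0,0],[0,0,0]]
  ]
}}

```text
time: 15.13
eef_pos: [0.6871, -0.0099, 0.0448]
tcp_rot: [-0.48, 0.519, 0.481, 0.519]
contact_force: [3.0, 0.7, 7.5]
opening: -0.001
```

Run:
```python
from h import *
s=ctrl.get_state(); print(s['eef_pos'],s['contact_force'],abs(s['dq']).max())
c=snap('wrist','w8.png');d=snap('scene','s8.png')
I=np.hstack([cv2.resize(c['color'],(400,300)),cv2.resize(d['color'][130:235,190:330],(400,300),interpolation=cv2.INTER_CUBIC)])
cv2.imwrite('pics/w8c.png',I[:,:,::-1])
```

```text
[ 0.6870888  -0.00987505  0.04475083] [2.96976273 0.68162244 7.50569685] 0.002990497233969085
```

{"name": "play_rows", "arguments": {
  "rows": [
    [0,[0,0,0],[0,0,0]],
    [0,[0,0,0],[0,0,0]],
    [0,[0,0,0],[0,0,0]],
    [0,[0,0,0],[0,0,0]],
    [0,[0,0,0],[0,0,0]],
    [0,[0,0,0],[0,0,0]]
  ]
}}

```text
time: 15.73
eef_pos: [0.6871, -0.0099, 0.0447]
tcp_rot: [-0.48, 0.519, 0.481, 0.519]
contact_force: [2.5, -0.6, 6.6]
opening: 0.004
```

```bash
python3 -c "
from h import *
s=ctrl.get_state(); print(s['time'],s['eef_pos'],s['contact_force']); print(ctrl.sign_off())"
```

```text
15.7333 [ 0.68709418 -0.00988263  0.04474861] [ 2.5233684  -0.59346854  6.61680067]
the job is handed in; nothing more can be done
None
```

I pushed all five chips into the tray with the scraper and stood it back upright on the cork block. The wide clip's pad was held about half-way down with the shut fingertips when I handed the job in, at 15.7 s.

**Last checks**
- **Chips and scraper:** pictures showed five chips in the tray, a clear shelf, and the scraper upright and released near the middle of the block. One chip may be leaning, and I did not measure the chips' heights.
- **Wide clip:** the fingertips had gone down about 24.5 mm from first touch, with 6.6 to 7.5 N of upward force and the arm still. That puts the lever at about 0.28 rad, worked out from the travel and force because I could not read the angle directly.

**What failed or disagreed**
- **First grasp:** it failed because the fingers shut on top of the scraper's grip with about 6 N. The reported TCP lies about 36 to 40 mm beyond the real fingertips. I corrected for that and the second grasp held; the scraper had not moved.
- **Last picture:** the viewer refused it because the 12-picture limit was reached, so the final pressed pose was checked only by position and force. I took no picture of the comb clip or bystanders after pressing; before it, the comb clip looked undisturbed.

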